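# Close a glaze can in the treadle press

### The job

Close the handled glaze can, whose lid stands proud, in the treadle press: turn the press's sleeve to 3 and stand the can upright on the bed, centred under the ram with its handle out towards the front. Then push the treadle right down to its stop and keep it there for a second so that the press drives the lid in, and let the treadle come all the way up. Leave the closed can standing in the press, keep it upright all along, and do not disturb the other things on the bench.

Things in the scene. Friction and masses are not known exactly. Their poses are not given: they have to be found in the camera images.
- press: Fixed grey press. Origin at table level on the ram axis; -x is its open front. Bed: plate 8 mm high, x -60 to 140, y +-55 mm. Column at x 70 to 130 (80 wide) carries an arm and round head (radius 36, z 134 to 160 mm) over the bed. The ram passes through it and carries on top a scale disc (radius 46, z 193 to 197) with four marks, 1 to 4, mark n with n dots. Treadle on its +y side, at y 160 mm.
- bed_centre (a point): Centre of the bed's upper surface, on the ram axis, 8 mm above the table; a thin dark circle of 92 mm diameter is drawn round it. Axes as the press.
- foot_face (a point): Centre of the underside of the ram's black rubber foot (radius 22 mm), which hangs over the bed. With the treadle up it is 115 mm above the table less 8 mm per rad of sleeve.
- sleeve_grip (a point): Middle of the grip of the setting sleeve: upright knurled steel cylinder on the ram's scale disc, on the ram axis, 42 mm diameter, grip z 206 to 253 mm above the table; this point 235.5 mm. It rides with the ram. Below it a skirt of 54 mm diameter (z 197 to 205) with a white pointer; a black line on the sleeve's top points the same way.
- sleeve (a joint): Angle of the sleeve, rad, 0 to 1.9, growing clockwise seen from above; stiff (0.06 N m), stays where left. Marks: 1 at 0.0, 2 at 0.6, 3 at 1.2, 4 at 1.8. The pointer's direction in the press frame, counter-clockwise from +x, is pi + 0.9 - value (mark 3 at pi - 0.3). It sets how deep the foot goes.
- treadle (a joint): Angle of the sprung treadle in rad: 0 = up (rest), 0.25 = down on its stop, which is hard. It lifts itself when released. Each rad lowers the ram by 120 mm. About 11 N at the pad to hold it down while closing a can.
- treadle_pad (a point): Where to push the treadle: on its top, mid-width, 150 mm from its hinge; about x -51, y 160 mm in the press frame, 74 mm above the table at rest, 37 mm at the stop. The treadle is a dark steel plate 190 x 70 mm with a black ribbed pad, along the press's x, near end raised, hinged at its far end (press frame x 90, y 160, z 22 mm).
- can: The glaze can to close: plain metal, 76 mm diameter, 62 mm high, proud dark lid, one straight flat steel handle. Origin: centre of its underside; +z up; handle along its -x, 14 mm wide, 12 mm high, its middle 40 mm above the underside, reaching 150 mm from the can's axis. About 0.3 kg. Starts on the bench.
- can_handle (a point): Grip point on the can's handle: 122 mm from the can's axis, 40 mm above its underside, 28 mm from the handle's end. Gripped here the hand stays clear of the press's head.
- lid_top (a point): Centre of the top of the can's lid (74 mm diameter): 78 mm above the can's underside at the start, 67 mm when home.
- lid (a joint): How far the lid has been pressed in, m: 0 = standing proud, about 0.011 = home (after a full stroke with the sleeve at 3), 0.0125 at most. Takes 4 N.
- open_pan: Bystander: open metal pan without a lid, 88 mm across and 45 mm high, with a 68 mm handle along its -x (its end 112 mm from the axis). Origin at the centre of its underside.
- jar_small: Bystander: jar, 50 mm diameter, 85 mm high, standing between the press's bed and the treadle. Origin: centre of underside.
- jar_tall: Bystander: jar, 66 mm diameter, 130 mm high, beyond the treadle on its outer side. Origin: centre of underside.
- brush_pot: Bystander: white pot, 76 mm diameter, 100 mm high, with brushes up to 185 mm. Origin: centre of underside.
- bowl: Bystander: terracotta bowl, 110 mm across, 50 mm high. Origin: centre of underside.
- paddle: Bystander: flat wooden paddle, 205 x 55 x 12 mm, lying on the robot's right. Its blade is along its +x.
- jar_wide: Bystander: jar, 72 mm diameter, 70 mm high. Origin: centre of underside.
Mind the look-alikes: they are no part of the job. Leave any yellow look-alike of the can alone.

How it is judged:
By the outcome, as a careful person would: the job done as asked, in the order asked, and still so for the second after the job is handed in, with the robot touching nothing.
It also fails if it takes over 64 s, if anything falls off the work surface, if the arm or the gripper's body presses on something with over 40 N, if the wrist force passes 120 N, or if a joint passes its speed limit or range.

### The arm

A 7-joint arm with a two-finger parallel gripper is mounted at the origin on the work surface. World frame = base frame: x ahead of the robot, y to its left, z up, the work surface at z = 0. Lengths are in m, angles in rad, forces in N, time in s.
With the tool pointing down it reaches from about 0.4 to 0.85 m from the base axis. Payload 4.5 kg.
Tool frame: the origin (TCP) lies on the centre line of the jaws, within the pads' length; the fingertips stand r.tip_extent ahead of it and the grasp point (between the pads) is the TCP (r.tip_extent is the distance from the TCP to the fingertips, in m); z points along the fingers, y is the line along which they close (so a half turn about z gives the same grasp; the last joint's range is limited). The gripper opens to 88 mm and grips with 3 to 60 N. Pads are 18 mm wide; open, the fingers measure 123 mm over their backs; the gripper's body (75 mm by 187 mm) begins 45 mm behind the grasp point.
Start: joints at [1.322, 0.689, -0.195, 1.565, 0.157, 0.902, -0.215], TCP at [0.174, -0.6, 0.258] pointing down, gripper open.
Joint ranges: [-3.01, 3.01], [-0.46, 2.08], [-1.47, 1.51], [0.13, 2.56], [-1, 4.14], [0.04, 2.09], [-2.66, 2.66]. Speed limits (rad/s): [2.57, 2.57, 3.14, 3.14, 3.14, 3.14, 3.14].

### API

Orientations are given as a unit quaternion [x, y, z, w].
In Python, from plant import sensors, vision, finish_job, r gives the robot as it stands. The module is installed in compiled form; this text tells all that it offers.
- The arm moves only by the tool step_arm, never from a script. Its argument "steps" is a list of rows, each a list of 2 entries, a list of its own where there are three numbers: the shift along the tool's x, y, z in cm, then the turn, a rotation vector about the tool's x, y, z in degrees. A call has 1 to 12 rows; each row shifts and turns the commanded pose from where the row before left it, along the tool's axes as they then stand; what a row does not reach is not made up. A row lasts 1/8 s, in which the tool goes at most 62.5 mm and 10.7 degrees, less where a joint would pass 70% of its speed; a pose out of reach is approached as far as the arm can. A call with a gripper value outside its range is refused whole. "claw" is the opening, from -1 (shut) to 1 (fully open), set as the call begins (left out, the last holds). The fingers move at their own pace and stop on an object; "grip_force" is the grip in N (left out, the last holds). Time passes only in rows, so rows that do not move let the fingers close. It gives the time, the measured TCP pose, the force, the opening and the grip force at its end, in the units of the state.
- sensors.get_state(): the state, without advancing time (a new reading comes with each control period).
- vision.snapshot(name): name is "scene" or "top"; returns a dict with "img" (400x640x3 uint8, red, green, blue), "fx", "fy", "cx", "cy" (pixels), "k1" (the pictures are not rectified: a ray, as slopes to the right and down, at radius r is drawn at 1 + k1 r^2 times it, then the intrinsics apply), "position" and "rotation" of the camera in the world. Camera axes: x right, y down, z forward; pixel columns grow to the right and rows downward; lengths in m; the calibration is good to about 2 mm. A picture is of the moment at which its call begins. There is no depth.
- finish_job(): hands the job in; it is judged then, once.
The state is a dict: "clock": time; "q": joint angles; "qd": joint speeds; "joint_torque": joint torques, N m; "tool_pos": TCP position; "eef_rot": TCP orientation; "contact_force": force on the tool from outside, world axes, zero at the start; "moment": the same for the moment, N m; "opening": opening from 0.0 (shut) to 1.0 (fully open); "finger_force": force on a finger pad.
Only numpy, scipy, OpenCV 4.12 (cv2) and the standard library are available. Lean on these libraries where they do the work, as an engineer would, in place of code of your own. Each camera call takes 0.05 s, during which the arm holds its last target. There are 200 camera calls.

## Working session

There is one attempt and no reset: what is moved stays moved. The work goes in short steps, Python scripts to look and compute and a tool call to move; the robot and the scene stay as the last step left them, time stands still between calls to the robot, and variables do not carry over. Pictures are saved under pics/ and viewed, at most 10 in all, crops included, and the job is handed in when it is done.

Besides the shell and the picture viewer there is one more tool, called after "Request:" by a JSON object that holds its "fn" and its "kwargs", one argument or row to a line. step_arm: Moves the arm, as the interface text tells. Its arguments: {"type":"object","properties":{"steps":{"type":"array"},"claw":{"type":"number"},"grip_force":{"type":"number"}},"required":["steps"]}

```bash
mkdir -p pics
python3 - <<'E'
from plant import sensors, vision, r
import cv2
s=sensors.get_state(); print({k:s[k] for k in("clock","tool_pos","eef_rot","opening","contact_force")}, r.tip_extent)
for n in("scene","top"):
    v=vision.snapshot(n); cv2.imwrite(f"pics/{n}0.png",v["img"][:,:,::-1])
    print(n,{k:v[k] for k in v if k!="img"})
E
```

```text
{'clock': 0.0, 'tool_pos': array([ 0.17420343, -0.59961229,  0.25692091]), 'eef_rot': array([ 9.90012464e-01,  1.40976969e-01, -1.80006550e-04, -8.85167616e-04]), 'opening': 0.9993236939623176, 'contact_force': array([-0.3692887 ,  0.0231221 , -0.70300204])} 0.019
scene {'fx': 465.97505101318967, 'fy': 465.97505101318967, 'cx': 313.6470808245709, 'cy': 205.55320273734716, 'k1': -0.07308303592287137, 'position': array([1.36855957, 0.65275615, 0.86738122]), 'rotation': array([ 0.37675546,  0.79302513, -0.43218602, -0.2058682 ])}
top {'fx': 365.61655855658086, 'fy': 365.61655855658086, 'cx': 318.09631470002125, 'cy': 193.3889702650447, 'k1': -0.022712449197377617, 'position': array([ 0.36750364, -0.07130261,  1.42573644]), 'rotation': array([ 0.71141298, -0.7010356 ,  0.03684013, -0.03291618])}
```

View pics/scene0.png

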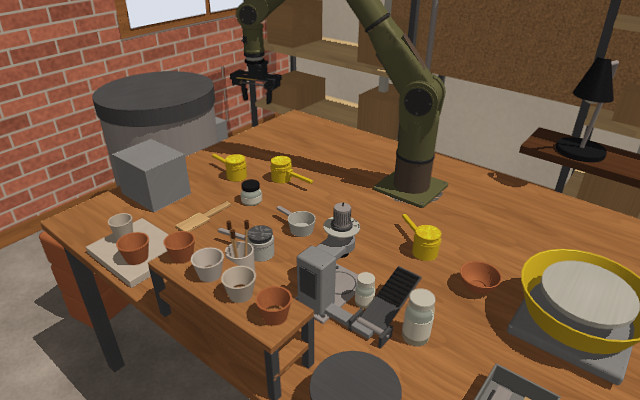

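View pics/top0.png

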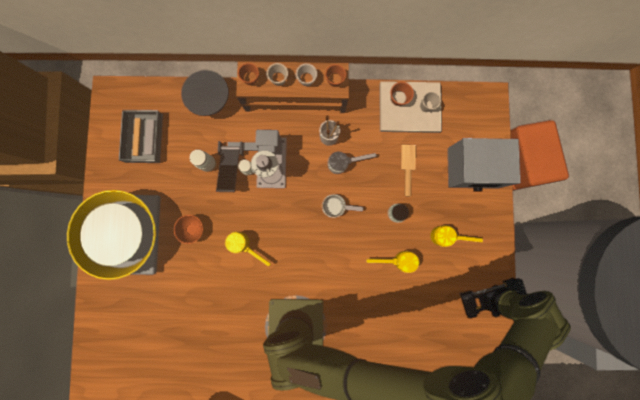

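The scene and top views show the metal can with the dark lid at top px (340,161), handle to (375,155). The press is at about (265,165), front towards the robot, with the treadle at (230,165). The open pan is at (333,206). The yellow cans are look-alikes. Next: zoom in.

```bash
cat > h.py <<'E'
import numpy as np, cv2
from scipy.spatial.transform import Rotation as R
from plant import sensors, vision, r
def cam(n):
    v=vision.snapshot(n); return v
def KD(v): return np.array([[v["fx"],0,v["cx"]],[0,v["fy"],v["cy"]],[0,0,1]]),np.array([v["k1"],0,0,0.])
def proj(v,P):
    Rm=R.from_quat(v["rotation"]).as_matrix(); K,D=KD(v)
    pc=(np.atleast_2d(P)-v["position"])@Rm
    return cv2.projectPoints(pc,np.zeros(3),np.zeros(3),K,D)[0][:,0]
def back(v,px,z):
    K,D=KD(v); u=cv2.undistortPoints(np.array(px,float).reshape(-1,1,2),K,D)[:,0]
    d=np.c_[u,np.ones(len(u))]@R.from_quat(v["rotation"]).as_matrix().T
    return v["position"]+d*((z-v["position"][2])/d[:,2])[:,None]
def crop(v,name,x0,y0,w,h,s):
    cv2.imwrite(name,cv2.resize(v["img"][y0:y0+h,x0:x0+w,::-1],None,fx=s,fy=s,interpolation=cv2.INTER_CUBIC))
E
python3 - <<'E'
from h import *
v=cam("top"); crop(v,"pics/t1.png",185,115,200,110,4)
w=cam("scene"); crop(w,"pics/s1.png",230,180,215,165,3.7)
print(back(v,[[265,162]],.25),back(v,[[340,161]],.078),back(v,[[374,155]],.04))
E
```

```text
[[0.58413151 0.09747312 0.25      ]] [[ 0.62392396 -0.15797804  0.078     ]] [[ 0.65671409 -0.29139106  0.04      ]]
```

View pics/t1.png

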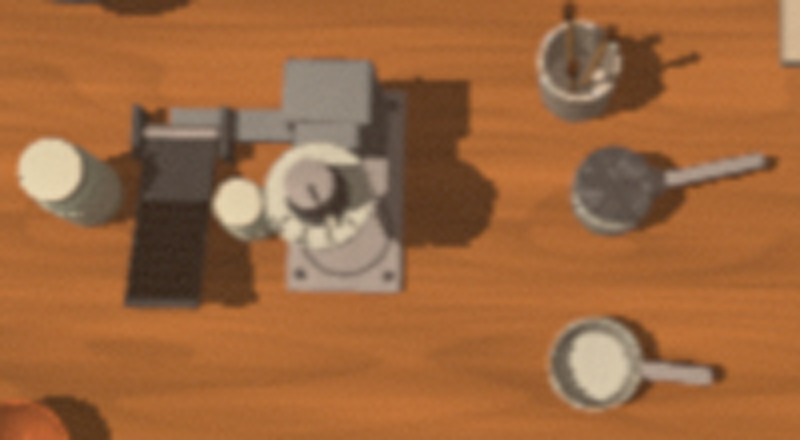

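View pics/s1.png

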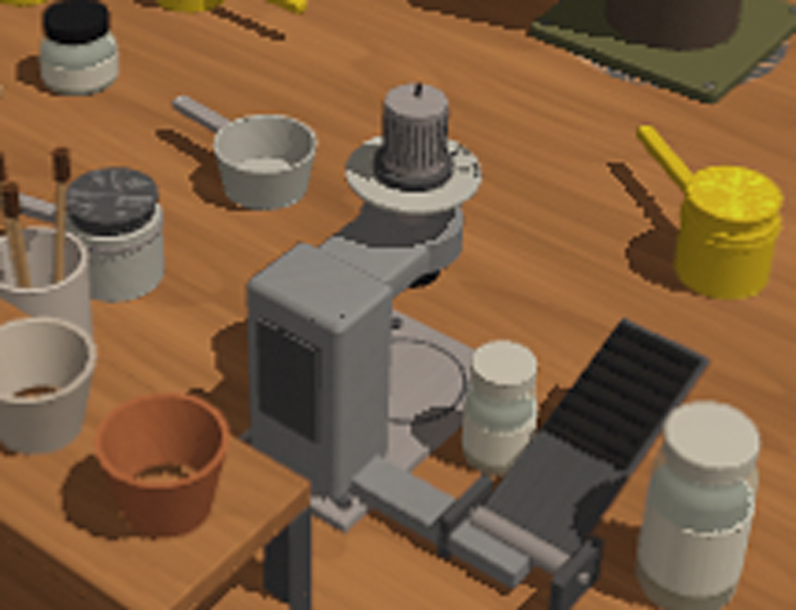

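The crops show the bed's near corners at t1 (287,292) and (404,291) and its far right corner at (406,92). The disc is centred near (320,196) and the sleeve top near (311,184), with the line pointing down and right. The can's lid is at about (614,187) and its handle end at (771,160). The jars are beside the treadle. Next: fit the poses.

```bash
cat > fit.py <<'E'
from h import *
from scipy.optimize import least_squares
v=cam("top"); w=cam("scene")
T=lambda a:np.array(a,float)/4+[185,115]-.375
S=lambda a:np.array(a,float)/3.7+[230,180]-.36
def pose(p,P): 
    c,s=np.cos(p[2]),np.sin(p[2]); P=np.atleast_2d(P)
    return np.c_[p[0]+c*P[:,0]-s*P[:,1],p[1]+s*P[:,0]+c*P[:,1],P[:,2]]
def fit(p0,obs):
    f=lambda p:np.concatenate([(proj(c,pose(p,P))[0]-q) for c,q,P in obs])
    s=least_squares(f,p0,loss="soft_l1"); print(s.x.round(4),(s.fun.reshape(-1,2)).round(2).tolist()); return s.x
E
cat > m1.py <<'E'
from fit import *
pp=fit([.58,.1,0],[(v,T([287,292]),[-.06,.055,.008]),(v,T([404,291]),[-.06,-.055,.008]),(v,T([406,92]),[.14,-.055,.008]),
 (v,T([320,196]),[0,0,.197]),(w,S([413,172]),[0,0,.197]),(w,S([416,100]),[0,0,.253]),(v,T([311,184]),[0,0,.253])])
pc=fit([.62,-.16,-1.4+3.14],[(v,T([615,187]),[0,0,.078]),(v,T([771,160]),[-.15,0,.046]),(w,S([112,198]),[0,0,.078])])
for n,q,z in(("jar_s",[239,205],.085),("jar_t",[52,170],.13),("pan",[598,364],.045),("pan_h_end",[715,374],.04),("pot",[580,68],.1),("treadle_nl",[127,305],.09),("treadle_nr",[200,306],.09)): 
    P=back(v,[T(q)],z)[0]; c,s=np.cos(pp[2]),np.sin(pp[2]); d=P[:2]-pp[:2]; print(n,P.round(3),"press",(c*d[0]+s*d[1]).round(3),(-s*d[0]+c*d[1]).round(3))
print("pad",pose(pp,[-.051,.16,.074]))
# overlays
def crv(img,c,P,col): 
    for a in proj(c,P): cv2.circle(img,tuple(int(round(x*256)) for x in a),120,col,-1,shift=8)
import sys
def big(c): 
    K,D=KD(c); return c["img"]
E
python3 m1.py
python3 - <<'E'
from m1 import *
t=np.linspace(0,2*np.pi,90)
C=lambda r_,z,x=0:np.c_[x+r_*np.cos(t),r_*np.sin(t),0*t+z]
L=lambda a,b:np.linspace(a,b,60)
press=[C(.046,.008),C(.046,.197),C(.021,.253),L([-.06,-.055,.008],[-.06,.055,.008]),L([-.06,-.055,.008],[.14,-.055,.008]),L([-.06,.055,.008],[.14,.055,.008])]
can=[C(.037,.078),C(.038,0),L([-.038,.007,.046],[-.15,.007,.046]),L([-.038,-.007,.046],[-.15,-.007,.046])]
outs=[]
for c,(x0,y0,a,b) in((v,(230,120,165,75)),(w,(230,215,165,85))):
    s=4.8; im=cv2.resize(c["img"][y0:y0+b,x0:x0+a,::-1],None,fx=s,fy=s,interpolation=cv2.INTER_CUBIC)
    for P,p in [(P,pp) for P in press]+[(P,pc) for P in can]:
        for q in proj(c,pose(p,P)):
            q=(q-[x0,y0]+.5)*s-.5
            if 0<=q[0]<im.shape[1] and 0<=q[1]<im.shape[0]: im[int(q[1]),int(q[0])]=(0,255,0)
    outs.append(im)
o=np.vstack(outs)[:600]; o=np.vstack(outs); print(o.shape); cv2.imwrite("pics/ov1.png",cv2.resize(o,None,fx=600/o.shape[0],fy=600/o.shape[0]) if o.shape[0]>600 else o)
E
```

```text
[0.5883 0.1067 0.0049] [[0.4, -0.29], [-0.66, 0.25], [-0.21, -0.21], [-0.15, -0.02], [-0.12, -0.89], [-0.18, -0.29], [-0.3, -0.11]]
[ 0.6244 -0.1525  1.7859] [[0.16, -0.52], [-1.14, 0.17], [-0.21, -1.39]]
jar_s [0.599 0.197 0.085] press 0.011 0.091
jar_t [0.62  0.358 0.13 ] press 0.033 0.251
pan [ 0.459 -0.139  0.045] press -0.131 -0.245
pan_h_end [ 0.451 -0.251  0.04 ] press -0.139 -0.357
pot [ 0.73  -0.117  0.1  ] press 0.14 -0.225
treadle_nl [0.503 0.296 0.09 ] press -0.084 0.19
treadle_nr [0.504 0.229 0.09 ] press -0.084 0.123
pad [[0.53654787 0.26644938 0.074     ]]
[0.5883 0.1067 0.0049] [[0.4, -0.29], [-0.66, 0.25], [-0.21, -0.21], [-0.15, -0.02], [-0.12, -0.89], [-0.18, -0.29], [-0.3, -0.11]]
[ 0.6244 -0.1525  1.7859] [[0.16, -0.52], [-1.14, 0.17], [-0.21, -1.39]]
jar_s [0.599 0.197 0.085] press 0.011 0.091
jar_t [0.62  0.358 0.13 ] press 0.033 0.251
pan [ 0.459 -0.139  0.045] press -0.131 -0.245
pan_h_end [ 0.451 -0.251  0.04 ] press -0.139 -0.357
pot [ 0.73  -0.117  0.1  ] press 0.14 -0.225
treadle_nl [0.503 0.296 0.09 ] press -0.084 0.19
treadle_nr [0.504 0.229 0.09 ] press -0.084 0.123
pad [[0.53654787 0.26644938 0.074     ]]
(768, 792, 3)
```

View pics/ov1.png

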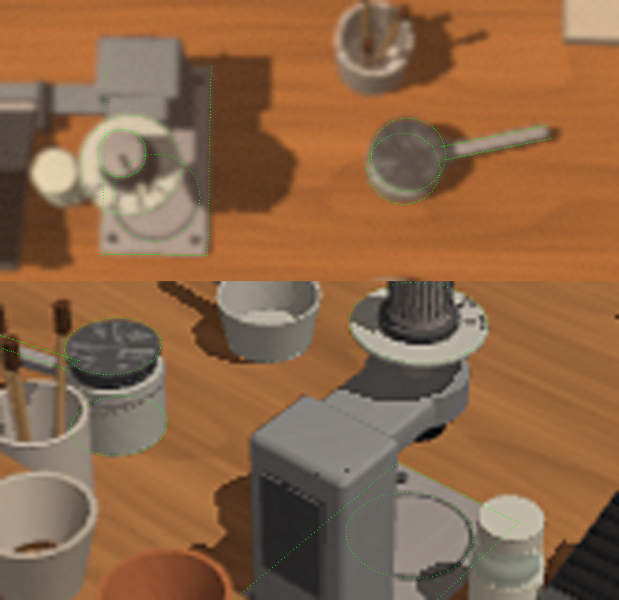

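The overlay matches the bed edges, circle, disc and can well, and the black line on the sleeve runs down-right from its centre. I'll measure that angle and compute the first moves.

```bash
cat >> h.py <<'E'
PP=np.array([.5883,.1067,.0049])
def goto(xyz,yaw):
    "tool-frame shift (cm) and turn (deg) to a tool-down pose, tool x at azimuth yaw"
    s=sensors.get_state(); A=R.from_quat(s["eef_rot"])
    B=R.from_matrix(np.array([[np.cos(yaw),np.sin(yaw),0],[np.sin(yaw),-np.cos(yaw),0],[0,0,-1]]).T.reshape(3,3).T)
    x=A.as_matrix()[:,0]; z=A.as_matrix()[:,2]
    print("t",round(s["clock"],2),"q",s["q"].round(2),"pos",s["tool_pos"].round(4),"yaw",np.arctan2(x[1],x[0]).round(4),"tilt",np.degrees(np.arccos(-z[2])).round(2),"F",s["contact_force"].round(1))
    print("shift cm",(A.inv().apply(np.array(xyz)-s["tool_pos"])*100).round(2),"turn deg",np.degrees((A.inv()*B).as_rotvec()).round(2))
def sleeve_angle(v,q=.4,show=False):
    "line on the sleeve top: darkest direction from centre, sampled in both halves"
    g=cv2.cvtColor(v["img"],cv2.COLOR_RGB2GRAY).astype(np.float32); zt=.253-.008*q*1
    a=np.radians(np.arange(0,360,3)); res=[]
    for t in a:
        P=[[PP[0]+k*np.cos(t),PP[1]+k*np.sin(t),zt] for k in np.linspace(.004,.018,8)]
        px=proj(v,P).astype(np.float32); res.append(cv2.remap(g,px[:,:1].copy(),px[:,1:].copy(),cv2.INTER_LINEAR).mean())
    res=np.array(res); i=np.argsort(res)[:6]; return np.degrees(a[i]),res[i],np.median(res)
E
python3 - <<'E'
from h import *
v=cam("top"); w=cam("scene")
for c in(v,w):
    d,b,m=sleeve_angle(c); print(d,b.round(),m, "value",(np.pi+.9+PP[2]-np.radians(d)).round(2))
goto([.5883,.1067,.31],.283)
E
```

```text
[204. 201. 207. 198. 210. 195.] [114. 114. 115. 116. 117. 119.] 154.24463 value [0.49 0.54 0.43 0.59 0.38 0.64]
[210. 213. 207. 216. 204. 219.] [ 80.  80.  80.  88.  91. 105.] 141.78802 value [0.38 0.33 0.43 0.28 0.49 0.22]
t 0.5 q [ 1.32  0.69 -0.19  1.57  0.16  0.9  -0.22] pos [ 0.1744 -0.6002  0.2577] yaw 0.2828 tilt 0.0 F [-0.4 -0.2 -0.2]
shift cm [ 59.47 -56.33  -5.23] turn deg [-0.   -0.   -0.01]
```

Request:
{"fn": "step_arm", "kwargs": {
  "steps": [
    [[4, -3.8, -0.8], [0, 0, 0]],
    [[4, -3.8, -0.8], [0, 0, 0]],
    [[4, -3.8, -0.8], [0, 0, 0]],
    [[4, -3.8, -0.8], [0, 0, 0]],
    [[4, -3.8, -0.8], [0, 0, 0]],
    [[4, -3.8, -0.8], [0, 0, 0]],
    [[4, -3.8, -0.4], [0, 0, 0]],
    [[4, -3.8, 0], [0, 0, 0]],
    [[4, -3.8, 0], [0, 0, 0]],
    [[4, -3.8, 0], [0, 0, 0]],
    [[4, -3.8, 0], [0, 0, 0]],
    [[0, 0, 0], [0, 0, 0]]
  ],
  "claw": 1
}}

```text
clock: 2.0
tool_pos: [0.4826, -0.0709, 0.31]
eef_rot: [0.989, 0.145, 0.001, -0.001]
contact_force: [0.2, 0.2, -0.4]
opening: 0.998
finger_force: 0.0
```

Run:
```python
from h import *
goto([.5883,.1067,.31],.283)
```

```text
t 2.0 q [ 0.2   0.44 -0.23  1.9   0.13  0.81 -1.37] pos [ 0.4826 -0.0709  0.31  ] yaw 0.292 tilt 0.21 F [ 0.2  0.2 -0.4]
shift cm [ 15.24 -13.96   0.08] turn deg [-0.1  -0.19  0.51]
```

Request:
{"fn": "step_arm", "kwargs": {
  "steps": [
    [[3.81, -3.49, 0], [0, 0, 0]],
    [[3.81, -3.49, 0], [0, 0, 0]],
    [[3.81, -3.49, 0], [0, 0, 0]],
    [[3.81, -3.49, 0], [0, 0, 0]],
    [[0, 0, 0], [0, 0, -10.5]],
    [[0, 0, 0], [0, 0, -10.5]],
    [[0, 0, 0], [0, 0, -10.5]],
    [[0, 0, 0], [0, 0, -10.5]],
    [[0, 0, 0], [0, 0, -10.5]],
    [[0, 0, 0], [0, 0, 0]]
  ]
}}

```text
clock: 3.25
tool_pos: [0.5876, 0.0989, 0.3095]
eef_rot: [0.827, 0.563, -0.0, 0.0]
contact_force: [-0.5, -0.0, 0.2]
opening: 0.999
finger_force: 0.0
```

Run:
```python
from h import *
goto([.5883,.1067,.235],1.2)
```

```text
t 3.25 q [ 0.02  0.62 -0.47  1.58  0.31  1.02 -0.91] pos [0.5876 0.0989 0.3095] yaw 1.1954 tilt 0.05 F [-0.5 -0.   0.2]
shift cm [ 0.76 -0.22  7.45] turn deg [-0.02  0.05 -0.26]
```

Request:
{"fn": "step_arm", "kwargs": {
  "steps": [
    [[0.76, -0.22, 0], [0, 0, 0]],
    [[0, 0, 2.5], [0, 0, 0]],
    [[0, 0, 2.5], [0, 0, 0]],
    [[0, 0, 2.4], [0, 0, 0]],
    [[0, 0, 0], [0, 0, 0]]
  ]
}}

```text
clock: 3.88
tool_pos: [0.5873, 0.1084, 0.2343]
eef_rot: [0.826, 0.564, -0.002, -0.0]
contact_force: [0.3, 0.7, 0.6]
opening: 1.001
finger_force: 0.0
```

Request:
{"fn": "step_arm", "kwargs": {
  "steps": [
    [[0, 0, 0], [0, 0, 0]],
    [[0, 0, 0], [0, 0, 0]],
    [[0, 0, 0], [0, 0, 0]],
    [[0, 0, 0], [0, 0, 0]],
    [[0, 0, 0], [0, 0, 0]],
    [[0, 0, 0], [0, 0, 0]]
  ],
  "claw": -1,
  "grip_force": 15
}}

```text
clock: 4.62
tool_pos: [0.5889, 0.1083, 0.2359]
eef_rot: [0.826, 0.564, 0.0, 0.0]
contact_force: [1.0, -1.2, 0.7]
opening: 0.471
finger_force: 15.0
```

Run:
```python
from h import *
goto([.5883,.1067,.235],1.2-.78); s=sensors.get_state(); print(s["opening"]*88,s["finger_force"],s["moment"])
```

```text
t 4.62 q [-0.01  0.7  -0.43  1.66  0.37  0.85 -0.97] pos [0.5889 0.1083 0.2359] yaw 1.1988 tilt 0.06 F [ 1.  -1.2  0.7]
shift cm [-0.17  0.    0.09] turn deg [ 5.000e-02 -4.000e-02  4.462e+01]
41.453153530124126 14.999690176919103 [-0.13934327 -0.2641328   0.00223568]
```

Request:
{"fn": "step_arm", "kwargs": {
  "steps": [
    [[0, 0, 0], [0, 0, 9]],
    [[0, 0, 0], [0, 0, 9]],
    [[0, 0, 0], [0, 0, 9]],
    [[0, 0, 0], [0, 0, 9]],
    [[0, 0, 0], [0, 0, 9]],
    [[0, 0, 0], [0, 0, 0]]
  ]
}}

```text
clock: 5.38
tool_pos: [0.5892, 0.108, 0.2359]
eef_rot: [0.979, 0.206, 0.001, 0.001]
contact_force: [3.4, -1.3, 0.6]
opening: 0.47
finger_force: 15.0
```

Request:
{"fn": "step_arm", "kwargs": {
  "steps": [
    [[0, 0, 0], [0, 0, 0]],
    [[0, 0, 0], [0, 0, 0]],
    [[0, 0, 0], [0, 0, 0]],
    [[0, 0, -2.5], [0, 0, 0]],
    [[0, 0, -2.5], [0, 0, 0]],
    [[0, 0, -2.5], [0, 0, 0]],
    [[-5, 0, 0], [0, 0, 0]],
    [[-5, 0, 0], [0, 0, 0]],
    [[-5, 0, 0], [0, 0, 0]],
    [[0, 0, 0], [0, 0, 0]]
  ],
  "claw": 1
}}

```text
clock: 6.62
tool_pos: [0.447, 0.0462, 0.3106]
eef_rot: [0.979, 0.205, -0.002, 0.001]
contact_force: [0.8, 0.2, -0.4]
opening: 0.999
finger_force: 0.0
```

Run:
```python
from h import *
goto([.5883,.1067,.31],1.2)
v=cam("top"); w=cam("scene")
for c in(v,w):
    d,b,m=sleeve_angle(c,.8); print(d,b.round(),m, "value",(np.pi+.9+PP[2]-np.radians(d)).round(2))
s=8
a=cv2.resize(v["img"][145:180,245:290,::-1],None,fx=s,fy=s,interpolation=cv2.INTER_CUBIC); b=cv2.resize(w["img"][195:245,318:368,::-1],None,fx=s,fy=s,interpolation=cv2.INTER_CUBIC)
o=np.zeros((400,770,3),np.uint8); o[:280,:360]=a; o[:400,365:765]=b; cv2.imwrite("pics/sl.png",o)
```

```text
t 6.62 q [-0.03  0.39 -0.25  1.99  0.14  0.78 -1.52] pos [0.447  0.0462 0.3106] yaw 0.4128 tilt 0.27 F [ 0.8  0.2 -0.4]
shift cm [ 1.537e+01  1.300e-01 -1.000e-02] turn deg [ -0.08   0.27 -45.1 ]
[150. 153. 147. 156. 144. 141.] [119. 120. 120. 122. 122. 124.] 153.12067 value [1.43 1.38 1.48 1.32 1.53 1.59]
[195. 198. 201. 192. 204. 189.] [105. 105. 107. 107. 111. 114.] 139.37085 value [0.64 0.59 0.54 0.7  0.49 0.75]
```

View pics/sl.png

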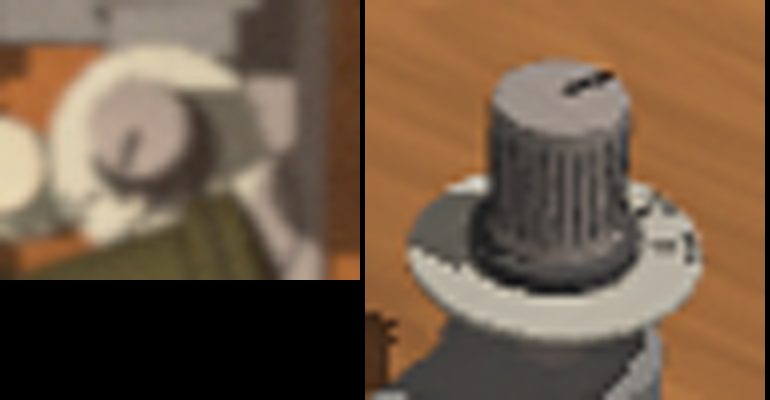

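The sleeve's line now runs from (568,93) to (612,74) in the scene crop and from about (139,130) to (122,165) in the top crop. I'll compute its angle from both, and redo the first picture the same way as a check.

Run:
```python
from h import *
v=cam("top"); w=cam("scene")
f=lambda a,o,s:[np.array(p,float)/s+o-.5+.5/s for p in a]
for c,px in((w,f([[195,97],[203,93],[246,74]],[318,195],8)),(v,f([[140,122],[139,130],[122,165]],[245,145],8)),(v,f([[311,184],[309,181],[318,197]],[185,115],4))):
    P=back(c,px,.25)[:,:2]
    rel=P-PP[:2]; ang=lambda d:np.pi+.9+PP[2]-np.mod(np.arctan2(d[1],d[0]),2*np.pi)
    print((rel*1000).round(1).tolist(),"line",ang(P[2]-P[1]).round(3),"from picked ctr",ang(P[2]-P[0]).round(3),"from axis",ang(rel[2]).round(3))
# blackhat line extraction in both
for c,q in((v,.8),(w,.8)):
    g=cv2.cvtColor(c["img"],cv2.COLOR_RGB2GRAY).astype(np.float32)
    n=201; k=np.linspace(-.018,.018,n); X,Y=np.meshgrid(k,k,indexing="ij")
    px=proj(c,np.c_[PP[0]+X.ravel(),PP[1]+Y.ravel(),0*X.ravel()+.2525]).astype(np.float32)
    im=cv2.remap(g,px[:,0].reshape(n,n).copy(),px[:,1].reshape(n,n).copy(),cv2.INTER_CUBIC)
    im[np.hypot(X,Y)>.0165]=np.median(im); wt=np.clip(np.median(im)-25-im,0,None)
    m=wt.sum(); mx,my=(wt*X).sum()/m,(wt*Y).sum()/m
    C=np.array([[(wt*(X-mx)**2).sum(),(wt*(X-mx)*(Y-my)).sum()],[0,(wt*(Y-my)**2).sum()]])/m; C[1,0]=C[0,1]
    e,V=np.linalg.eigh(C); d=V[:,1]*np.sign(V[:,1]@[mx,my]); print("centroid mm",mx*1e3,my*1e3,"sd",np.sqrt(e)*1e3,"line val",np.pi+.9+PP[2]-np.mod(np.arctan2(d[1],d[0]),2*np.pi),"ctroid val",np.pi+.9+PP[2]-np.mod(np.arctan2(my,mx),2*np.pi))
```

```text
[[-2.7, -1.8], [-6.1, -1.2], [-23.2, 2.7]] line 1.129 from picked ctr 1.12 from axis 1.02
[[2.9, 0.6], [-0.4, 0.9], [-14.9, 7.4]] line 1.324 from picked ctr 1.268 from axis 1.362
[[0.2, -0.5], [2.7, 1.2], [-10.4, -6.6]] line 0.372 from picked ctr 0.39 from axis 0.342
centroid mm -8.48116787727281 4.20015219893615 sd [1.32497094 3.59482116] line val 1.2097386634296199 ctroid val 1.364726551380866
centroid mm -9.494432442859278 1.709044522758394 sd [1.54179693 3.93329321] line val 1.1728438926833027 ctroid val 1.0829977008057532
```

Run:
```python
from h import *
goto([.6504,-.2717,.2],1.786)
```

```text
t 6.83 q [-0.04  0.4  -0.25  1.98  0.13  0.78 -1.52] pos [0.4526 0.049  0.311 ] yaw 0.4145 tilt 0.12 F [-0.2 -0.5  0.2]
shift cm [ 5.16 37.32 11.11] turn deg [  0.08  -0.11 -78.58]
```

Request:
{"fn": "step_arm", "kwargs": {
  "steps": [
    [[0.64, 4.66, 0], [0, 0, 0]],
    [[0.64, 4.66, 0], [0, 0, 0]],
    [[0.64, 4.66, 0], [0, 0, 0]],
    [[0.64, 4.66, 0], [0, 0, 0]],
    [[0.64, 4.66, 0], [0, 0, 0]],
    [[0.64, 4.66, 0], [0, 0, 0]],
    [[0.64, 4.66, 0], [0, 0, 0]],
    [[0.64, 4.66, 0], [0, 0, 0]],
    [[0, 0, 1], [0, 0, -9.8]],
    [[0, 0, 1], [0, 0, -9.8]],
    [[0, 0, 1], [0, 0, -9.8]],
    [[0, 0, 1], [0, 0, -9.8]]
  ]
}}

```text
clock: 8.32
tool_pos: [0.6491, -0.2724, 0.2697]
eef_rot: [0.852, 0.524, 0.0, -0.0]
contact_force: [-0.0, 0.4, 1.0]
opening: 1.002
finger_force: 0.0
```

Request:
{"fn": "step_arm", "kwargs": {
  "steps": [
    [[0, 0, 1], [0, 0, -9.8]],
    [[0, 0, 1], [0, 0, -9.8]],
    [[0, 0, 1], [0, 0, -9.8]],
    [[0, 0, 1], [0, 0, -9.8]],
    [[0, 0, 1], [0, 0, 0]],
    [[0, 0, 1], [0, 0, 0]],
    [[0, 0, 0], [0, 0, 0]]
  ]
}}

```text
clock: 9.2
tool_pos: [0.6475, -0.2725, 0.2096]
eef_rot: [0.629, 0.777, -0.0, -0.001]
contact_force: [-0.3, 0.3, 0.6]
opening: 1.005
finger_force: 0.0
```

Run:
```python
from h import *
goto([.6504,-.2717,.04],1.786)
```

```text
t 9.2 q [ 0.58  0.89 -0.54  1.33  0.48  1.05  0.18] pos [ 0.6475 -0.2725  0.2096] yaw 1.7807 tilt 0.1 F [-0.3  0.3  0.6]
shift cm [1.000e-02 3.300e-01 1.695e+01] turn deg [-0.09 -0.04 -0.3 ]
```

Request:
{"fn": "step_arm", "kwargs": {
  "steps": [
    [[0, 0.33, 3], [0, 0, -0.3]],
    [[0, 0, 4], [0, 0, 0]],
    [[0, 0, 4], [0, 0, 0]],
    [[0, 0, 3], [0, 0, 0]],
    [[0, 0, 2], [0, 0, 0]],
    [[0, 0, 0.9], [0, 0, 0]],
    [[0, 0, 0], [0, 0, 0]]
  ]
}}

```text
clock: 10.07
tool_pos: [0.6514, -0.272, 0.042]
eef_rot: [0.627, 0.779, 0.0, 0.0]
contact_force: [-0.6, -0.7, 0.6]
opening: 0.999
finger_force: 0.0
```

Request:
{"fn": "step_arm", "kwargs": {
  "steps": [
    [[0, 0, 0], [0, 0, 0]],
    [[0, 0, 0], [0, 0, 0]],
    [[0, 0, 0], [0, 0, 0]],
    [[0, 0, 0], [0, 0, 0]],
    [[0, 0, 0], [0, 0, 0]],
    [[0, 0, 0], [0, 0, 0]],
    [[0, 0, 0], [0, 0, 0]]
  ],
  "claw": -1,
  "grip_force": 60
}}

```text
clock: 10.95
tool_pos: [0.651, -0.2719, 0.0417]
eef_rot: [0.627, 0.779, -0.0, 0.0]
contact_force: [0.2, -0.4, -0.9]
opening: 0.229
finger_force: 0.0
```

Run:
```python
from h import *
goto([.6504,-.2717,.04],1.786)
```

```text
t 10.95 q [ 0.55  1.1  -0.46  1.4   0.59  0.78  0.1 ] pos [ 0.651  -0.2719  0.0417] yaw 1.7873 tilt 0.0 F [ 0.2 -0.4 -0.9]
shift cm [ 0.04 -0.06  0.17] turn deg [-0.    0.    0.07]
```

Fingers are still closing (opening 0.229). The next call waits for them, then lifts a little.

Request:
{"fn": "step_arm", "kwargs": {
  "steps": [
    [[0, 0, 0], [0, 0, 0]],
    [[0, 0, 0], [0, 0, 0]],
    [[0, 0, 0], [0, 0, 0]],
    [[0, 0, 0], [0, 0, 0]]
  ]
}}

```text
clock: 11.45
tool_pos: [0.6511, -0.2719, 0.0417]
eef_rot: [0.627, 0.779, 0.0, 0.0]
contact_force: [0.1, -0.1, -0.7]
opening: 0.147
finger_force: 60.0
```

Request:
{"fn": "step_arm", "kwargs": {
  "steps": [
    [[0, 0, -0.5], [0, 0, 0]],
    [[0, 0, -1], [0, 0, 0]],
    [[0, 0, -1.5], [0, 0, 0]],
    [[0, 0, 0], [0, 0, 0]],
    [[0, 0, 0], [0, 0, 0]]
  ]
}}

```text
clock: 12.08
tool_pos: [0.6509, -0.2721, 0.0719]
eef_rot: [0.627, 0.779, -0.0, 0.0]
contact_force: [-0.8, 0.4, -4.1]
opening: 0.147
finger_force: 60.0
```

Run:
```python
from h import *
goto([.5,-.27,.2],.005)
s=sensors.get_state();print(s["moment"],s["opening"]*88,s["finger_force"])
w=cam("scene");v=cam("top"); s=4
a=cv2.resize(w["img"][205:295,200:330,::-1],None,fx=s,fy=s,interpolation=cv2.INTER_CUBIC)
b=cv2.resize(v["img"][130:190,310:400,::-1],None,fx=s,fy=s,interpolation=cv2.INTER_CUBIC)
o=np.zeros((600,520,3),np.uint8); o[:360]=a; o[360:600,:360]=b; cv2.imwrite("pics/lift.png",o)
```

```text
t 12.07 q [ 0.55  1.06 -0.47  1.4   0.57  0.82  0.11] pos [ 0.6509 -0.2721  0.0719] yaw 1.7873 tilt 0.02 F [-0.8  0.4 -4.1]
shift cm [  3.44 -14.69 -12.81] turn deg [1.0000e-02 2.0000e-02 1.0212e+02]
[-0.39672699 -0.14880855  0.04325743] 12.937291086687173 59.99921590089798
```

View pics/lift.png

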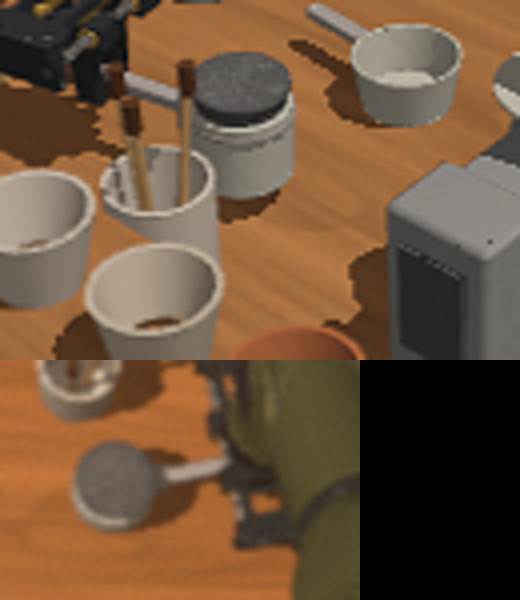

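Can lifted by about 30 mm and upright: lid near scene crop (242,86) and top crop (115,482), with the handle in the jaws. I'll check its droop and offset by triangulating.

Run:
```python
from h import *
from scipy.optimize import least_squares
v=cam("top"); w=cam("scene")
a=np.array([242,86])/4+[200,205]-.375; b=np.array([115,482-360])/4+[310,130]-.375
f=lambda P:np.r_[proj(w,P)[0]-a,proj(v,P)[0]-b]
s=least_squares(f,[.62,-.15,.1]); print("lid",s.x.round(4),s.fun.round(2))
st=sensors.get_state(); x=R.from_quat(st["eef_rot"]).as_matrix()[:,0]
print("expected", (st["tool_pos"]+.122*x+[0,0,.038]).round(4),(np.array([.6244,-.1525,.078+.0302])).round(4))
print("top at z .108",back(v,[b],.108))
```

```text
lid [ 0.6231 -0.1505  0.0981] [-0.05 -0.01 -0.05  0.04]
expected [ 0.6245 -0.1527  0.1093] [ 0.6244 -0.1525  0.1082]
top at z .108 [[ 0.62136727 -0.15007677  0.108     ]]
```

Run:
```python
from h import *
w=cam("scene")
i0=cv2.cvtColor(cv2.imread("pics/scene0.png"),cv2.COLOR_BGR2GRAY); i1=cv2.cvtColor(w["img"],cv2.COLOR_RGB2GRAY)
for n,(x0,y0,a,b),P in(("lid",(247,224,26,13),[.6244,-.1525,.078]),("body front low",(252,243,20,18),[.645,-.12,.01])):
    r_=cv2.matchTemplate(cv2.resize(i1[195:285,225:300],None,fx=4,fy=4,interpolation=cv2.INTER_CUBIC),cv2.resize(i0[y0:y0+b,x0:x0+a],None,fx=4,fy=4,interpolation=cv2.INTER_CUBIC),cv2.TM_CCOEFF_NORMED)
    _,m,_,l=cv2.minMaxLoc(r_); q=proj(w,[P,np.add(P,[0,0,.0302])]); print(n,m,"moved",(np.array(l)/4+[225,195]-[x0,y0]),"expected",q[1]-q[0])
```

```text
lid 0.45314881205558777 moved [ 0.   -7.25] expected [-0.66327889 -8.60049177]
body front low 0.7364453673362732 moved [ 0. -7.] expected [-0.61212751 -8.22104483]
```

Request:
{"fn": "step_arm", "kwargs": {
  "steps": [
    [[0, 0, -2], [0, 0, 0]],
    [[0, 0, -3], [0, 0, 0]],
    [[0.5, -1, -3], [0, 0, 0]],
    [[1.5, -2, -2], [0, 0, 0]],
    [[2, -3, -1.4], [0, 0, 0]],
    [[2, -3, -1.4], [0, 0, 0]],
    [[2, -3, 0], [0, 0, 0]],
    [[1.7, -2.2, 0], [0, 0, 0]],
    [[1, -1, 0], [0, 0, 0]],
    [[0, 0, 0], [0, 0, 0]]
  ]
}}

```text
clock: 13.58
tool_pos: [0.4795, -0.1997, 0.2011]
eef_rot: [0.626, 0.78, -0.0, 0.001]
contact_force: [0.8, -0.5, -3.6]
opening: 0.146
finger_force: 60.0
```

Request:
{"fn": "step_arm", "kwargs": {
  "steps": [
    [[0, 0, 0], [0, 0, 6]],
    [[0, 0, 0], [0, 0, 9]],
    [[0, 0, 0], [0, 0, 9]],
    [[0, 0, 0], [0, 0, 9]],
    [[0, 0, 0], [0, 0, 9]],
    [[0, 0, 0], [0, 0, 9]],
    [[0, 0, 0], [0, 0, 9]],
    [[0, 0, 0], [0, 0, 9]],
    [[0, 0, 0], [0, 0, 9]],
    [[0, 0, 0], [0, 0, 9]],
    [[0, 0, 0], [0, 0, 9]],
    [[0, 0, 0], [0, 0, 6]]
  ]
}}

```text
clock: 15.08
tool_pos: [0.4809, -0.1998, 0.2002]
eef_rot: [1.0, 0.002, 0.001, -0.0]
contact_force: [0.9, 0.4, -3.4]
opening: 0.147
finger_force: 60.0
```

Run:
```python
from h import *
goto([.466,-.04,.057],.005)
```

```text
t 15.07 q [ 0.31  0.64 -0.01  1.94  0.01  0.56 -1.28] pos [ 0.4809 -0.1998  0.2002] yaw 0.0042 tilt 0.08 F [ 0.9  0.4 -3.4]
shift cm [ -1.44 -15.97  14.33] turn deg [-0.03 -0.08 -0.05]
```

Request:
{"fn": "step_arm", "kwargs": {
  "steps": [
    [[-0.2, -2, 1], [0, 0, 0]],
    [[-0.3, -4, 2], [0, 0, 0]],
    [[-0.3, -4, 2], [0, 0, 0]],
    [[-0.3, -4, 2], [0, 0, 0]],
    [[-0.3, -2, 2], [0, 0, 0]],
    [[0, 0, 2], [0, 0, 0]],
    [[0, 0, 2], [0, 0, 0]],
    [[0, 0, 0.9], [0, 0, 0]],
    [[0, 0, 0], [0, 0, 0]],
    [[0, 0, 0], [0, 0, 0]]
  ]
}}

```text
clock: 16.32
tool_pos: [0.4652, -0.0402, 0.0613]
eef_rot: [1.0, 0.003, 0.001, -0.0]
contact_force: [-0.1, -0.7, -2.8]
opening: 0.149
finger_force: 60.0
```

Run:
```python
from h import *
goto([.4663,.1061,.060],.005)
w=cam("scene");v=cam("top"); s=5
p=proj(w,[[.588,-.04,.06]])[0].astype(int); q=proj(v,[[.588,-.04,.06]])[0].astype(int); print(p,q)
a=cv2.resize(w["img"][p[1]-35:p[1]+35,p[0]-40:p[0]+60,::-1],None,fx=s,fy=s,interpolation=cv2.INTER_CUBIC)
b=cv2.resize(v["img"][q[1]-25:q[1]+25,q[0]-60:q[0]+40,::-1],None,fx=s,fy=s,interpolation=cv2.INTER_CUBIC)
cv2.imwrite("pics/pre.png",np.vstack([a,b]))
```

```text
t 16.32 q [-0.02  0.87  0.01  2.17 -0.06  0.1  -1.52] pos [ 0.4652 -0.0402  0.0613] yaw 0.0069 tilt 0.08 F [-0.1 -0.7 -2.8]
shift cm [  0.22 -14.63   0.13] turn deg [-0.01 -0.08  0.11]
[297 245] [308 170]
```

View pics/pre.png

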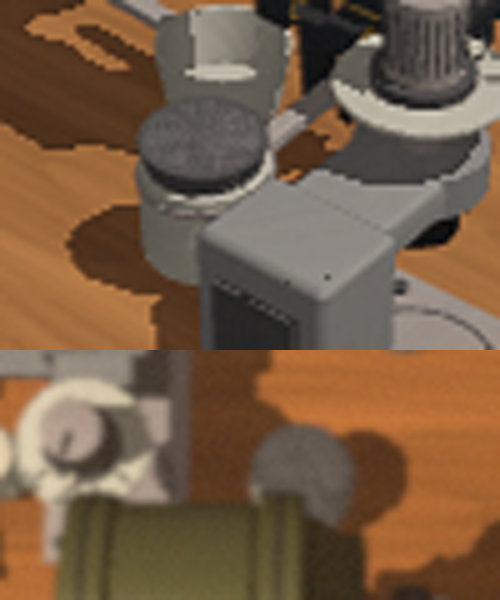

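The can is hanging upright beside the press. Its lid is at crop (202,139) in scene and (302,476) in top.

Run:
```python
from h import *
from scipy.optimize import least_squares
v=cam("top"); w=cam("scene")
a=np.array([202,139])/5+[257,210]-.4; b=np.array([302,126])/5+[248,145]-.4
s=least_squares(lambda P:np.r_[proj(w,P)[0]-a,proj(v,P)[0]-b],[.59,-.04,.1]); print("lid",s.x.round(4),s.fun.round(2))
st=sensors.get_state(); x=R.from_quat(st["eef_rot"]).as_matrix()[:,0]; E=st["tool_pos"]+.122*x+[0,0,.0363]
print("expected",E.round(4),"px",proj(w,E),a,proj(v,E),b)
```

```text
lid [ 0.5879 -0.0405  0.0895] [ 0.34  0.03  0.36 -0.27]
expected [ 0.5868 -0.0394  0.0977] px [[297.85320707 235.04412816]] [297.  237.4] [[308.00330865 169.46155854]] [308.  169.8]
```

Request:
{"fn": "step_arm", "kwargs": {
  "steps": [
    [[0.05, -1, 0], [0, 0, 0]],
    [[0.05, -1.6, 0], [0, 0, 0]],
    [[0.05, -2, 0], [0, 0, 0]],
    [[0, -2, 0], [0, 0, 0]],
    [[0, -2, 0], [0, 0, 0]],
    [[0, -2, 0], [0, 0, 0]],
    [[0, -2, 0], [0, 0, 0]],
    [[0, -1.4, 0], [0, 0, 0]],
    [[0, -0.6, 0], [0, 0, 0]],
    [[0, 0, 0], [0, 0, 0]],
    [[0, 0, 0], [0, 0, 0]]
  ]
}}

```text
clock: 17.9
tool_pos: [0.4649, 0.1049, 0.0607]
eef_rot: [1.0, 0.003, -0.0, 0.0]
contact_force: [-0.0, 0.8, -1.9]
opening: 0.144
finger_force: 60.0
```

Run:
```python
from h import *
goto([.4663,.1061,.050],.005)
```

```text
t 17.9 q [-0.34  0.87  0.03  2.15 -0.19  0.13 -1.69] pos [0.4649 0.1049 0.0607] yaw 0.0056 tilt 0.05 F [-0.   0.8 -1.9]
shift cm [ 0.14 -0.12  1.07] turn deg [0.05 0.01 0.03]
```

Free of contact. Next come the small centring shift, a 1.5° pitch against droop, and a slow lowering.

Request:
{"fn": "step_arm", "kwargs": {
  "steps": [
    [[0.1, -0.12, 0], [0, 0, 0]],
    [[0, 0, 0], [0, 1.5, 0]],
    [[0, 0, 0.3], [0, 0, 0]],
    [[0, 0, 0.3], [0, 0, 0]],
    [[0, 0, 0.2], [0, 0, 0]],
    [[0, 0, 0], [0, 0, 0]]
  ]
}}

```text
clock: 18.65
tool_pos: [0.4662, 0.107, 0.0525]
eef_rot: [1.0, 0.003, 0.013, 0.0]
contact_force: [0.4, -1.0, -4.2]
opening: 0.15
finger_force: 60.0
```

Run:
```python
from h import *
goto([.4663,.1061,.050],.005); print(sensors.get_state()["moment"])
```

```text
t 18.65 q [-0.34  0.89  0.03  2.16 -0.2   0.07 -1.69] pos [0.4662 0.107  0.0525] yaw 0.0069 tilt 1.48 F [ 0.4 -1.  -4.2]
shift cm [0.   0.09 0.25] turn deg [ 0.01 -1.48  0.11]
[ 0.01132761  0.35644062 -0.0111703 ]
```

Request:
{"fn": "step_arm", "kwargs": {
  "steps": [
    [[0, 0, 0.15], [0, 0, 0]],
    [[0, 0, 0.1], [0, 0, 0]],
    [[0, 0, 0], [0, 0, 0]]
  ]
}}

```text
clock: 19.02
tool_pos: [0.4662, 0.107, 0.0502]
eef_rot: [1.0, 0.004, 0.013, -0.0]
contact_force: [-0.9, -0.3, -2.5]
opening: 0.144
finger_force: 60.0
```

Run:
```python
from h import *
goto([.4663,.1061,.050],.005); print(sensors.get_state()["moment"])
```

```text
t 19.02 q [-0.34  0.89  0.03  2.16 -0.2   0.06 -1.69] pos [0.4662 0.107  0.0502] yaw 0.007 tilt 1.5 F [-0.9 -0.3 -2.5]
shift cm [0.01 0.09 0.02] turn deg [ 0.   -1.5   0.12]
[ 0.08689242  0.35002087 -0.04113663]
```

Request:
{"fn": "step_arm", "kwargs": {
  "steps": [
    [[0, 0, 0], [0, -0.5, 0]],
    [[0, 0, 0.05], [0, -0.5, 0]],
    [[0, 0, 0], [0, 0, 0]]
  ]
}}

```text
clock: 19.4
tool_pos: [0.4664, 0.107, 0.0498]
eef_rot: [1.0, 0.003, 0.004, -0.0]
contact_force: [-0.6, 0.1, -1.5]
opening: 0.145
finger_force: 60.0
```

Run:
```python
from h import *
goto([.4663,.1061,.050],.005); print(sensors.get_state()["moment"])
```

```text
t 19.4 q [-0.34  0.9   0.03  2.15 -0.2   0.09 -1.69] pos [0.4664 0.107  0.0498] yaw 0.007 tilt 0.5 F [-0.6  0.1 -1.5]
shift cm [-0.01  0.09 -0.02] turn deg [-0.   -0.5   0.11]
[0.02145793 0.31553897 0.02218062]
```

Request:
{"fn": "step_arm", "kwargs": {
  "steps": [
    [[0, 0, 0.1], [0, -0.4, 0]],
    [[0, 0, 0.1], [0, 0, 0]],
    [[0, 0, 0], [0, 0, 0]]
  ]
}}

```text
clock: 19.77
tool_pos: [0.4657, 0.107, 0.0478]
eef_rot: [1.0, 0.004, 0.0, 0.0]
contact_force: [-3.5, 0.9, 3.6]
opening: 0.146
finger_force: 60.0
```

Run:
```python
from h import *
goto([.4663,.1061,.050],.005); print(sensors.get_state()["moment"])
```

```text
t 19.77 q [-0.34  0.9   0.03  2.14 -0.2   0.1  -1.69] pos [0.4657 0.107  0.0478] yaw 0.0072 tilt 0.05 F [-3.5  0.9  3.6]
shift cm [ 0.06  0.09 -0.22] turn deg [ 0.01 -0.05  0.13]
[0.02098612 0.45567613 0.04889713]
```

Request:
{"fn": "step_arm", "kwargs": {
  "steps": [
    [[0, 0, -0.05], [0, 0, 0]],
    [[0, 0, 0], [0, 0, 0]],
    [[0, 0, 0], [0, 0, 0]],
    [[0, 0, 0], [0, 0, 0]],
    [[0, 0, 0], [0, 0, 0]],
    [[0, 0, 0], [0, 0, 0]],
    [[0, 0, -1.5], [0, 0, 0]],
    [[0, 0, -3], [0, 0, 0]],
    [[0, 0, -5], [0, 0, 0]],
    [[0, 0, -5], [0, 0, 0]],
    [[0, 0, -3], [0, 0, 0]],
    [[0, 0, 0], [0, 0, 0]]
  ],
  "claw": 0.2
}}

```text
clock: 21.28
tool_pos: [0.467, 0.1073, 0.226]
eef_rot: [1.0, 0.003, 0.004, -0.001]
contact_force: [0.4, 1.0, 0.1]
opening: 0.601
finger_force: 0.0
```

Run:
```python
from h import *
goto(list(PP[:2]+[-.055+0,.16])+[.11],.005)
w=cam("scene");v=cam("top"); t=np.linspace(0,2*np.pi,120); s=5
outs=[]
for c,x0,y0 in((w,285,225),(v,225,145)):
    im=cv2.resize(c["img"][y0:y0+60,x0:x0+120,::-1],None,fx=s,fy=s,interpolation=cv2.INTER_CUBIC)
    for r_,z in((.037,.086),(.038,.008),(.022,.1054)):
        for q in proj(c,np.c_[PP[0]+r_*np.cos(t),PP[1]+r_*np.sin(t),0*t+z]):
            q=(q-[x0,y0]+.5)*s-.5
            if 0<=q[0]<600 and 0<=q[1]<300: im[int(q[1]),int(q[0])]=(0,255,0)
    outs.append(im)
cv2.imwrite("pics/placed.png",np.vstack(outs))
```

```text
t 21.27 q [-0.42  0.56  0.15  2.05 -0.16  0.54 -1.72] pos [0.467  0.1073 0.226 ] yaw 0.0069 tilt 0.43 F [0.4 1.  0.1]
shift cm [  6.65 -15.87  11.68] turn deg [-0.1  -0.42  0.11]
```

View pics/placed.png

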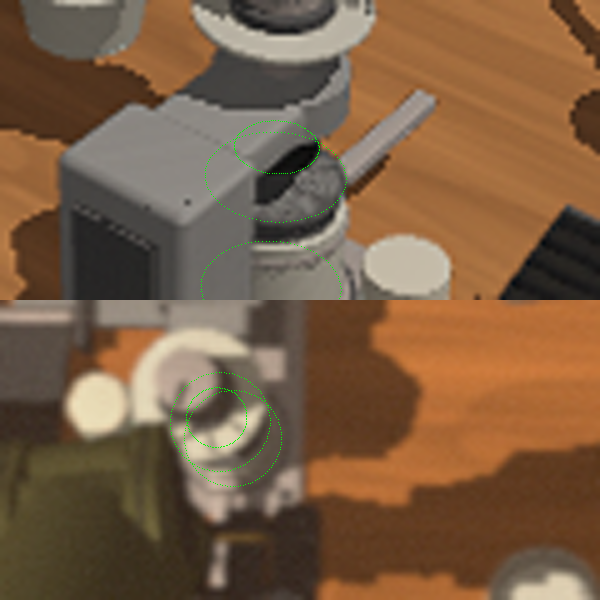

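The can stands on the bed, its lid edge matching the predicted circle at (346,180), handle out to the front. Next: the treadle, with fingers shut.

Request:
{"fn": "step_arm", "kwargs": {
  "steps": [
    [[1, -2.5, 0], [0, -0.4, 0]],
    [[1.3, -3.2, 0], [0, 0, 0]],
    [[1.3, -3.2, 0], [0, 0, 0]],
    [[1.3, -3.2, 0], [0, 0, 0]],
    [[1.3, -3.2, 0], [0, 0, 0]],
    [[0.4, -0.6, 1], [0, 0, 0]],
    [[0, 0, 3], [0, 0, 0]],
    [[0, 0, 3], [0, 0, 0]],
    [[0, 0, 3], [0, 0, 0]],
    [[0, 0, 1.5], [0, 0, 0]],
    [[0, 0, 0], [0, 0, 0]],
    [[0, 0, 0], [0, 0, 0]]
  ],
  "claw": -1,
  "grip_force": 20
}}

```text
clock: 22.88
tool_pos: [0.5307, 0.2663, 0.1086]
eef_rot: [1.0, 0.003, -0.002, -0.0]
contact_force: [0.5, -0.1, -0.4]
opening: 0.007
finger_force: 0.0
```

Run:
```python
from h import *
goto(list(PP[:2]+[-.055,.16])+[.056],.005)
```

```text
t 22.88 q [-0.62  0.86  0.14  1.78 -0.22  0.52 -1.9 ] pos [0.5307 0.2663 0.1086] yaw 0.0066 tilt 0.23 F [ 0.5 -0.1 -0.4]
shift cm [ 0.28 -0.04  5.26] turn deg [-0.01  0.23  0.09]
```

Request:
{"fn": "step_arm", "kwargs": {
  "steps": [
    [[0.2, 0, 0.8], [0, 0, 0]],
    [[0, 0, 0.5], [0, 0, 0]],
    [[0, 0, 0.5], [0, 0, 0]],
    [[0, 0, 0.5], [0, 0, 0]],
    [[0, 0, 0.5], [0, 0, 0]],
    [[0, 0, 0.5], [0, 0, 0]],
    [[0, 0, 0.5], [0, 0, 0]]
  ]
}}

```text
clock: 23.75
tool_pos: [0.5303, 0.2667, 0.07]
eef_rot: [1.0, 0.004, -0.004, 0.0]
contact_force: [-5.6, -0.1, 9.8]
opening: 0.008
finger_force: 4.6
```

Request:
{"fn": "step_arm", "kwargs": {
  "steps": [
    [[0, 0, 0.4], [0, 0, 0]],
    [[0, 0, 0.4], [0, 0, 0]],
    [[0, 0, 0.3], [0, 0, 0]],
    [[0, 0, 0], [0, 0, 0]]
  ]
}}

```text
clock: 24.25
tool_pos: [0.5289, 0.2667, 0.0588]
eef_rot: [1.0, 0.004, -0.006, 0.0]
contact_force: [-5.7, 0.4, 7.0]
opening: 0.007
finger_force: 3.4
```

Run:
```python
from h import *
goto(list(PP[:2]+[-.055,.16])+[.056],.005)
```

```text
t 24.25 q [-0.61  0.94  0.11  1.79 -0.23  0.43 -1.89] pos [0.5289 0.2667 0.0588] yaw 0.0081 tilt 0.63 F [-5.7  0.4  7. ]
shift cm [0.44 0.   0.27] turn deg [0.04 0.63 0.18]
```

Request:
{"fn": "step_arm", "kwargs": {
  "steps": [
    [[0, 0, 0.2], [0, 0, 0]],
    [[0, 0, 0.15], [0, 0, 0]],
    [[0, 0, 0], [0, 0, 0]]
  ]
}}

```text
clock: 24.62
tool_pos: [0.5289, 0.2667, 0.0568]
eef_rot: [1.0, 0.004, -0.005, 0.0]
contact_force: [-8.3, -1.0, 18.7]
opening: 0.002
finger_force: 9.7
```

Request:
{"fn": "step_arm", "kwargs": {
  "steps": [
    [[0, 0, 0.15], [0, 0, 0]],
    [[0, 0, 0], [0, 0, 0]],
    [[0, 0, 0], [0, 0, 0]]
  ]
}}

```text
clock: 25.0
tool_pos: [0.529, 0.2667, 0.0566]
eef_rot: [1.0, 0.004, -0.005, -0.0]
contact_force: [-10.4, -2.2, 29.2]
opening: 0.007
finger_force: 14.5
```

At the stop (z 0.0566 as predicted, force rising without travel). Hold for 1.5 s.

Request:
{"fn": "step_arm", "kwargs": {
  "steps": [
    [[0, 0, 0], [0, 0, 0]],
    [[0, 0, 0], [0, 0, 0]],
    [[0, 0, 0], [0, 0, 0]],
    [[0, 0, 0], [0, 0, 0]],
    [[0, 0, 0], [0, 0, 0]],
    [[0, 0, 0], [0, 0, 0]],
    [[0, 0, 0], [0, 0, 0]],
    [[0, 0, 0], [0, 0, 0]],
    [[0, 0, 0], [0, 0, 0]],
    [[0, 0, 0], [0, 0, 0]],
    [[0, 0, 0], [0, 0, 0]],
    [[0, 0, 0], [0, 0, 0]]
  ]
}}

```text
clock: 26.5
tool_pos: [0.529, 0.2667, 0.0566]
eef_rot: [1.0, 0.004, -0.005, -0.0]
contact_force: [-10.4, -1.5, 29.2]
opening: 0.007
finger_force: 14.5
```

Request:
{"fn": "step_arm", "kwargs": {
  "steps": [
    [[0, 0, -0.5], [0, 0, 0]],
    [[0, 0, -0.6], [0, 0, 0]],
    [[0, 0, -0.8], [0, 0, 0]],
    [[0, 0, -1], [0, 0, 0]],
    [[0, 0, -1], [0, 0, 0]],
    [[0, 0, -1.5], [0, 0, 0]],
    [[0, 0, -3], [0, 0, 0]],
    [[0, 0, -5], [0, 0, 0]],
    [[0, 0, -5], [0, 0, 0]],
    [[0, 0, -4], [0, 0, 0]],
    [[0, 0, 0], [0, 0, 0]],
    [[0, 0, 0], [0, 0, 0]]
  ]
}}

```text
clock: 28.0
tool_pos: [0.5317, 0.2663, 0.2771]
eef_rot: [1.0, 0.004, -0.004, 0.001]
contact_force: [0.2, 0.5, -0.1]
opening: 0.007
finger_force: 0.0
```

Run:
```python
from h import *
goto([.45,.2,.3],.005)
w=cam("scene"); t=np.linspace(0,2*np.pi,150); s=4; x0,y0=280,195
im=cv2.resize(w["img"][y0:y0+145,x0:x0+170,::-1],None,fx=s,fy=s,interpolation=cv2.INTER_CUBIC)
for r_,z,cx in((.037,.075,0),(.046,.197,0)):
    for q in proj(w,np.c_[PP[0]+r_*np.cos(t),PP[1]+r_*np.sin(t),0*t+z]):
        q=(q-[x0,y0]+.5)*s-.5; im[int(q[1]),int(q[0])]=(0,255,0)
cv2.imwrite("pics/end.png",im)
```

```text
t 28.0 q [-0.66  0.64  0.22  1.64 -0.17  0.89 -1.94] pos [0.5317 0.2663 0.2771] yaw 0.0075 tilt 0.47 F [ 0.2  0.5 -0.1]
shift cm [-8.24  6.57 -2.22] turn deg [0.06 0.46 0.15]
```

View pics/end.png

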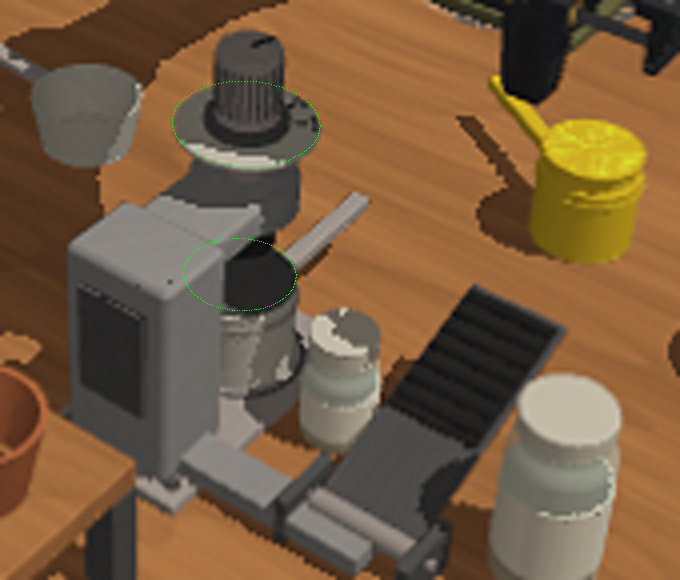

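The lid is home: it matches the z=75 mm circle at (240,275), with no proud rim showing. The can stands centred, handle to the front, with the treadle and ram back up and the jars in place. Handing in.

```bash
python3 -c "
from plant import finish_job
print(finish_job())"
```

```text
the job is handed in; nothing more can be done
None
```

The job is handed in after about 28 s of the 64 s: sleeve at about 1.19 rad (mark 3 is 1.2), can closed and standing centred under the ram with its handle to the front, treadle held on its stop for at least 1.5 s and back up, and no bystander touched as far as the pictures show.

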